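Sweep the used coffee capsules off the counter into the scrap bin

ROBOT

A 6-joint arm with a two-finger parallel gripper is mounted at the origin on the work surface. World frame = base frame: x ahead of the robot, y to its left, z up, the work surface at z = 0. Lengths are in m, angles in rad, forces in N, time in s.
With the tool pointing down it reaches from about 0.35 to 0.775 m from the base axis. Payload 5.5 kg.
Tool frame: the origin (TCP) lies at the very end of the fingers, on their centre line; the grasp point (between the pads) lies 19 mm behind it (grip_point_offset is the distance from the TCP to the grasp point, in m); z points along the fingers, y is the direction in which the jaws open and shut (so a half turn about z gives the same grasp; the last joint's range is limited). The gripper opens to 85 mm and grips with 20 to 120 N. Pads are 22 mm wide; open, the fingers measure 114 mm over their backs; the gripper's body (76 mm by 85 mm) begins 54 mm behind the grasp point. The pads swing forward as they close: fully open they stand 13 mm farther back than shut.
Start: joints at [-1.296, 0.313, 0.046, 1.304, 0, 1.431], TCP at [0.232, -0.526, 0.231] pointing down, gripper open.
Joint ranges: [-2.76, 2.76], [-0.86, 1.69], [-1.03, 1.26], [-2.2, 2.34], [-1.47, 1.5], [-3.14, 3.14]. Speed limits (rad/s): [2.57, 2.57, 3.14, 3.14, 3.14, 3.14].

INTERFACE

Orientations are given as a unit quaternion [w, x, y, z].
In Python, from workcell import * gives the robot as it stands.
- The arm moves only by the shell command python3 -m crank 'ROWS' [OPENING] [FORCE]. ROWS is a JSON object of lists of equal length, an entry for each row: "travel": the shift along the tool's x, y, z in units of 40 mm (1.0 is 40 mm), a list of three; "turn": the turn about the tool's z in rad. In form: {"travel": [[x, y, z], ...], "turn": [turn, ...]}. A call has 1 to 5 rows; each row is the pose to reach, as a shift and turn from the pose commanded when the call began, along the tool's axes at that moment; what a row does not reach only later rows make up. A row lasts 1/12 s, in which the tool goes at most 41.7 mm and 7.16 degrees, less where a joint would pass 70% of its speed; a pose out of reach is approached as far as the arm can. A call with a gripper value outside its range is refused whole. OPENING is the finger opening in mm, from 0 to 85.4, set as the call begins (- or left out, the last holds). The fingers move at their own pace and stop on an object; FORCE is the grip in N (left out, the last holds). Time passes only in rows, so rows that repeat a pose let the fingers close. It gives the time, the measured TCP pose, the force and the opening at its end, in the units of the state.
- get_state(): the state, without advancing time (a new reading comes with each control period).
- read_camera(name): name is "scene" or "top"; returns a dict with "image" (420x560x3 uint8, red, green, blue), "K" (3x3 intrinsics, pixels), "R" (3x3) and "t" (3): a world point X has camera coordinates R X + t. Camera axes: x right, y down, z forward; pixel columns grow to the right and rows downward; lengths in m; the calibration is good to about 2 mm. A picture is of the moment at which its call begins. There is no depth.
- hand_in(): hands the job in, once; it reports no verdict.
The state is a dict: "clock": time; "joint_pos": joint angles; "qvel": joint speeds; "tau": joint torques, N m; "tcp_pos": TCP position; "orientation": TCP orientation; "wrist_force": force on the tool from outside, world axes, zero at the start; "ft_torque": the same for the moment, N m; "finger_gap": finger opening in m.
Only numpy, scipy, OpenCV 4.12 (cv2) and the standard library are available. Lean on these libraries where they do the work, as an engineer would, in place of code of your own. Each camera call takes 0.05 s, during which the arm holds its last target. There are 200 camera calls.

TASK

Four used coffee capsules are standing about on the concrete counter: with the fingertips, sweep them all across the counter and over its edge into the scrap bin that hangs there. Just push them along the counter; do not squeeze them, pick them up or carry them. Leave the creamer, cup, pepper shaker and all the other things on the counter where they stand.

Things in the scene. Friction and masses are not known exactly. Their poses are not given: they have to be found in the camera images.
- bin_mouth (a point): white metal scrap bin, open at the top, fixed at the counter's far edge but anywhere along it. This point: centre of its mouth at rim height, 5 mm below the counter top. Inside it is 140 mm along x, 300 mm along y and 167 mm deep, walls 3 mm. Between counter edge and mouth lies its 10 mm wide near rim, also 5 mm below the counter top. Axes are the world's.
- counter_edge (a point): a point on the counter's top far edge (the +x edge, away from the robot), which is straight and runs along y; 80 mm nearer to the robot than the centre of the bin's mouth. The counter top is flat and level at z = 0.
- pod1_center (a point): a used white plastic coffee capsule: a blunt cone 44 mm high standing on its wide foil side, 51 mm across the 2 mm thick rim at its foot, the body tapering from 46 mm just above it to 36 mm at the top; 15 to 31 g, it slides easily. This point is on its axis, 22 mm up. Of the four, it stands nearest to the counter edge, in front of the bin.
- pod2_center (a point): a used coffee capsule, same shape and size as pod1; this point is on its axis, 22 mm up. It stands farther from the edge, roughly in front of the middle of the bin, behind pod1.
- pod3_center (a point): a used coffee capsule, same shape and size as pod1; this point is on its axis, 22 mm up. It stands back from the edge, to the left (+y) of the bin's mouth.
- pod4_center (a point): a used coffee capsule, same shape and size as pod1; this point is on its axis, 22 mm up. It stands back from the edge, to the right (-y) of the bin's mouth.
- creamer: bystander: small white ceramic creamer, 53 mm across, 58 mm high, pouring lip along its +x, handle reaching 45 mm from its axis along its -x. Origin: centre of its underside.
- shaker: bystander: glass pepper shaker with a steel cap, 38 mm across, 63 mm high. Origin: centre of its underside.
- cup: bystander: white espresso cup, 58 mm across, 50 mm high, handle reaching 45 mm from its axis along its -x. Origin: centre of its underside.
- clip: bystander: plastic bag clip lying along its x axis, 126 mm long, 18 mm wide, 13 mm high. Origin: middle of its underside.
- spoon: bystander: steel teaspoon lying along its x axis, 140 mm long, handle to its -x. Origin: under its middle.
- tins: bystander: three-tier stack of round steel tins with a bail handle, 140 mm across, 226 mm high. Origin: centre of its underside.
- jar: bystander: glass jar with a wooden lid, 86 mm across, 113 mm high. Origin: centre of its underside.
Mind the look-alikes: they are no part of the job. What is shaped like the part that bears pod2_center but purple is not meant. What is shaped like the part that bears pod3_center but orange is not meant.

How it is judged:
By the outcome, as a careful person would: the job done as asked, in the order asked, and still so for the second after the job is handed in, with the robot touching nothing.
It also fails if it takes over 67 s, if anything falls off the work surface, if the arm or the gripper's body presses on something with over 40 N, if the wrist force passes 120 N, or if a joint passes its speed limit or range.

## Working session

There is one attempt and no reset: what is moved stays moved. The work goes in short steps, Python scripts to look and compute and a shell command to move; the robot and the scene stay as the last step left them, time stands still between calls to the robot, and variables do not carry over. Pictures are saved under pics/ and viewed, about 8 in all and at most 12, crops included, and the job is handed in when it is done.

```bash
mkdir -p pics; ls; python3 - <<'E'
from workcell import *
import cv2,numpy as np
s=get_state();print({k:np.round(v,3).tolist() for k,v in s.items()})
for n in("scene","top"):
    c=read_camera(n);im=c["image"][:,:,::-1]
    cv2.imwrite(f"pics/{n}0.png",cv2.resize(im,(784,588)) )
    cv2.imwrite(f"raw_{n}0.png",im)
    np.savez(f"cal_{n}.npz",K=c["K"],R=c["R"],t=c["t"]);print(n,c["K"],c["R"],c["t"],-c["R"].T@c["t"])
E
```

```text
pics
{'clock': 0.0, 'joint_pos': [-1.296, 0.314, 0.045, 1.304, 0.0, 1.431], 'qvel': [0.0, 0.001, -0.0, 0.0, 0.001, -0.002], 'tau': [0.002, -48.062, 29.854, 0.019, -0.0, 0.0], 'tcp_pos': [0.232, -0.526, 0.23], 'orientation': [-0.001, 0.979, 0.206, -0.0], 'wrist_force': [-0.557, 0.473, -0.536], 'ft_torque': [0.034, -0.032, 0.012], 'finger_gap': 0.085}
scene [[381.21521226   0.         278.90020097]
 [  0.         381.21521226 209.145659  ]
 [  0.           0.           1.        ]] [[ 0.59903851  0.80071056 -0.00393261]
 [ 0.6142204  -0.46265872 -0.639281  ]
 [-0.51369851  0.38053845 -0.76896316]] [-0.29532567 -0.30097886  1.53077963] [ 1.14813801 -0.48530062  0.98354166]
top [[498.72505992   0.         275.81368895]
 [  0.         498.72505992 213.88297748]
 [  0.           0.           1.        ]] [[-0.00656568 -0.99991141 -0.01157833]
 [-0.98835053  0.00824949 -0.15197095]
 [ 0.15205301  0.01044566 -0.98831714]] [-0.0314272   0.54527202  1.472921  ] [ 0.31475149 -0.05130827  1.5382147 ]
```

View pics/top0.png

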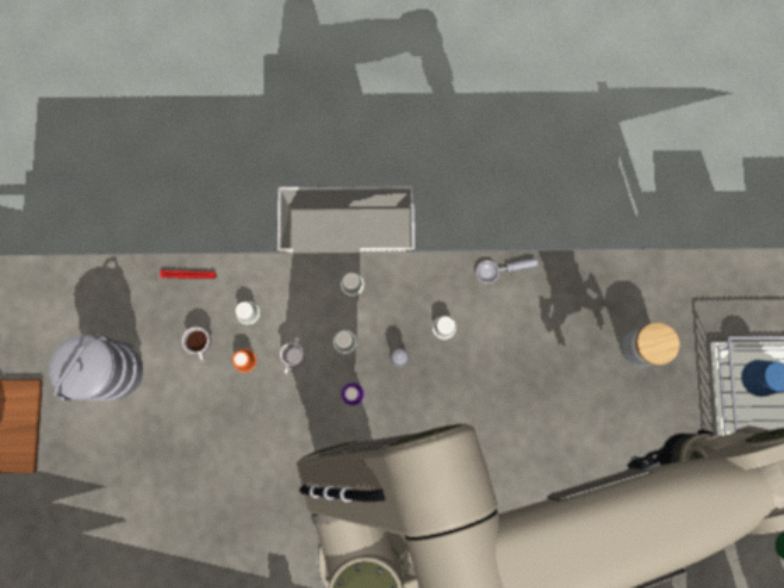

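View pics/scene0.png

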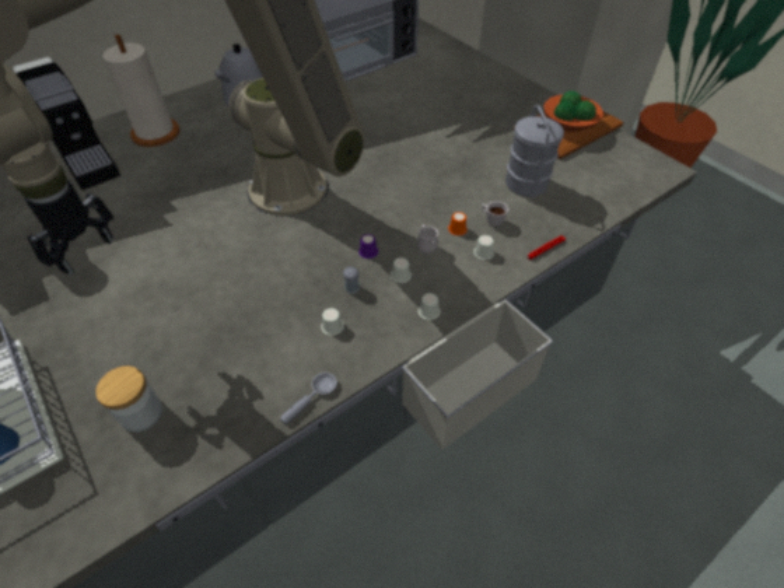

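Top view (784×588 picture): white capsules are at (352,283) → pod1, (345,341) → pod2, (246,312) → pod3 and (445,327) → pod4. Possible confusions are the purple capsule (352,394), orange capsule (243,360), creamer (292,354), shaker (399,357) and cup (196,341). The bin mouth spans about (278–414, 187–250). I'll check with a crop and measure.

```bash
cat > h.py <<'E'
import numpy as np,cv2
def cal(n):
    d=np.load(f"cal_{n}.npz");return d["K"],d["R"],d["t"]
def ray(n,uv,z):
    K,R,t=cal(n);C=-R.T@t;d=R.T@np.linalg.solve(K,[uv[0],uv[1],1.]);return C+d*(z-C[2])/d[2]
def px(n,X):
    K,R,t=cal(n);p=K@(R@np.array(X,float)+t);return p[:2]/p[2]
E
python3 - <<'E'
from h import *
im=cv2.imread("raw_top0.png")
crop=im[125:300,110:400];cv2.imwrite("pics/crop0.png",cv2.resize(crop,None,fx=2.7,fy=2.7,interpolation=cv2.INTER_CUBIC))
s=1/1.4
for n,uv,z in[("pod1",(352,283),.044),("pod2",(345,341),.044),("pod3",(246,312),.044),("pod4",(445,327),.044),("purple",(352,394),.044),("orange",(243,360),.044),("creamer",(292,354),.058),("shaker",(399,357),.063),("cup",(196,341),.05),("clipL",(161,273),.013),("clipR",(215,275),.013),("spoonbowl",(487,270),.005),("spoonend",(537,264),.005),("binNL",(278,250),-.005),("binNR",(414,250),-.005),("binFL",(278,187),-.005),("binFR",(414,187),-.005),("edge",(240,253),0),("edge",(460,249),0),("tins",(85,368),.226),("jar",(658,344),.113)]:
    X=ray("top",np.array(uv)*s,z);print(n,X.round(3),"scene px(784)",(px("scene",X)*1.4).round(0))
E
```

```text
pod1 [0.581 0.038 0.044] scene px(784) [427. 297.]
pod2 [0.455 0.053 0.044] scene px(784) [399. 262.]
pod3 [0.52  0.268 0.044] scene px(784) [483. 239.]
pod4 [ 0.484 -0.162  0.044] scene px(784) [330. 312.]
purple [0.342 0.038 0.044] scene px(784) [367. 238.]
orange [0.416 0.272 0.044] scene px(784) [456. 216.]
creamer [0.427 0.165 0.058] scene px(784) [428. 232.]
shaker [ 0.419 -0.062  0.063] scene px(784) [350. 269.]
cup [0.457 0.373 0.05 ] scene px(784) [496. 207.]
clipL [0.613 0.467 0.013] scene px(784) [562. 235.]
clipR [0.608 0.346 0.013] scene px(784) [528. 255.]
spoonbowl [ 0.615 -0.261  0.005] scene px(784) [325. 386.]
spoonend [ 0.628 -0.373  0.005] scene px(784) [281. 420.]
binNL [ 0.668  0.209 -0.005] scene px(784) [505. 299.]
binNR [ 0.665 -0.099 -0.005] scene px(784) [401. 365.]
binFL [ 0.816  0.212 -0.005] scene px(784) [552. 340.]
binFR [ 0.812 -0.101 -0.005] scene px(784) [445. 415.]
edge [0.66  0.294 0.   ] scene px(784) [528. 280.]
edge [ 0.665 -0.202  0.   ] scene px(784) [362. 389.]
tins [0.391 0.53  0.226] scene px(784) [533. 116.]
jar [ 0.438 -0.589  0.113] scene px(784) [119. 383.]
```

View pics/crop0.png

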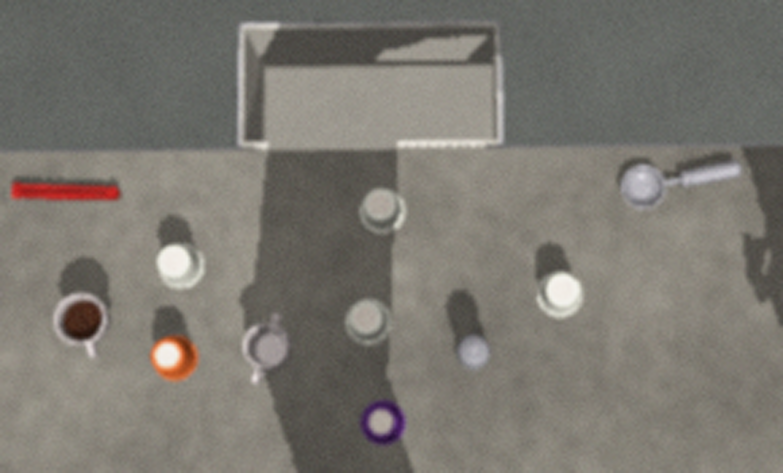

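All four choices agree between the views: predicted scene pixels fall on the white capsules. Heights, the 300 mm bin width and the reach are plausible too. The plan is a 30 mm fork that pushes each capsule with two fingertips. First I square the tool to +x and head towards pod1.

```bash
python3 -m crank '{"travel":[[3.6,-2.9,0],[3.6,-2.9,0],[3.6,-2.9,0],[3.6,-2.9,0],[3.6,-2.9,0]],"turn":[0.415,0.415,0.415,0.415,0.415]}' 30 20
```

```text
clock: 0.52
tcp_pos: [0.3175, -0.3577, 0.2309]
orientation: [-0.001, 1.0, -0.0, -0.0]
wrist_force: [0.2, 0.3, -0.6]
finger_gap: 0.0299
```

```bash
python3 -m crank '{"travel":[[1.8,-3.3,0],[1.8,-3.3,0],[1.8,-3.3,0],[1.8,-3.3,0],[1.8,-3.3,0]],"turn":[0,0,0,0,0]}'
python3 -m crank '{"travel":[[1.8,-3.3,0],[1.8,-3.3,0],[1.8,-3.3,0],[1.8,-3.3,0],[1.8,-3.3,0]],"turn":[0,0,0,0,0]}'
python3 -m crank '{"travel":[[1.7,-3.3,2.5],[1.7,-3.3,2.5],[1.7,-3.3,2.5],[1.7,-3.3,2.5],[1.7,-3.3,2.5]],"turn":[0,0,0,0,0]}'
python3 - <<'E'
from workcell import *
import cv2
im=read_camera("scene")["image"][:,:,::-1]
cv2.imwrite("pics/scene1.png",cv2.resize(im[120:300,180:430],None,fx=3,fy=3,interpolation=cv2.INTER_CUBIC))
E
```

```text
clock: 0.93
tcp_pos: [0.3898, -0.2258, 0.2311]
orientation: [-0.001, 1.0, 0.003, -0.0]
wrist_force: [-0.1, -0.0, -0.4]
finger_gap: 0.0299
clock: 1.35
tcp_pos: [0.4622, -0.0949, 0.231]
orientation: [-0.001, 1.0, 0.002, 0.0]
wrist_force: [-1.1, -0.3, -0.0]
finger_gap: 0.0298
clock: 1.77
tcp_pos: [0.5283, 0.0364, 0.1275]
orientation: [-0.001, 1.0, 0.001, -0.002]
wrist_force: [-0.5, 0.9, 0.0]
finger_gap: 0.0299
```

View pics/scene1.png

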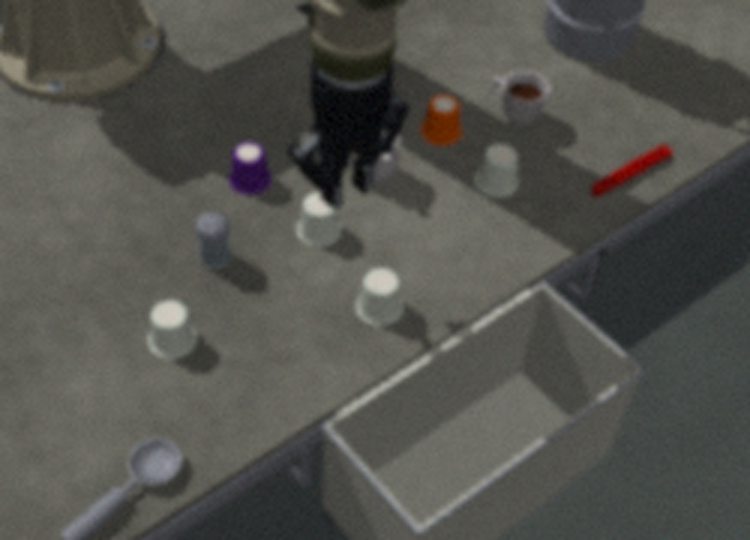

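The crop shows the fork (tips about (335–360,190)) above the gap between pod1 (380,297) and pod2 (320,220). I'll descend and push pod1 along +x.

```bash
python3 -m crank '{"travel":[[0,0,0.8],[0,0,1.6],[0,0,2.3],[0,0,2.8],[0,0,3.0]],"turn":[0,0,0,0,0]}'
python3 -m crank '{"travel":[[0.25,0,0],[0.5,0,0],[0.75,0,0],[1.0,0,0],[1.25,0,0]],"turn":[0,0,0,0,0]}'
python3 - <<'E'
from workcell import *
import cv2
im=read_camera("scene")["image"][:,:,::-1]
cv2.imwrite("pics/scene2.png",cv2.resize(im[120:300,180:430],None,fx=3,fy=3,interpolation=cv2.INTER_CUBIC))
E
```

```text
clock: 2.23
tcp_pos: [0.5265, 0.0324, 0.0088]
orientation: [0.0, 1.0, -0.001, -0.002]
wrist_force: [-0.2, 0.1, 0.7]
finger_gap: 0.0301
clock: 2.65
tcp_pos: [0.58, 0.0323, 0.0127]
orientation: [0.0, 1.0, -0.001, 0.001]
wrist_force: [0.0, 0.9, 0.5]
finger_gap: 0.0302
```

View pics/scene2.png

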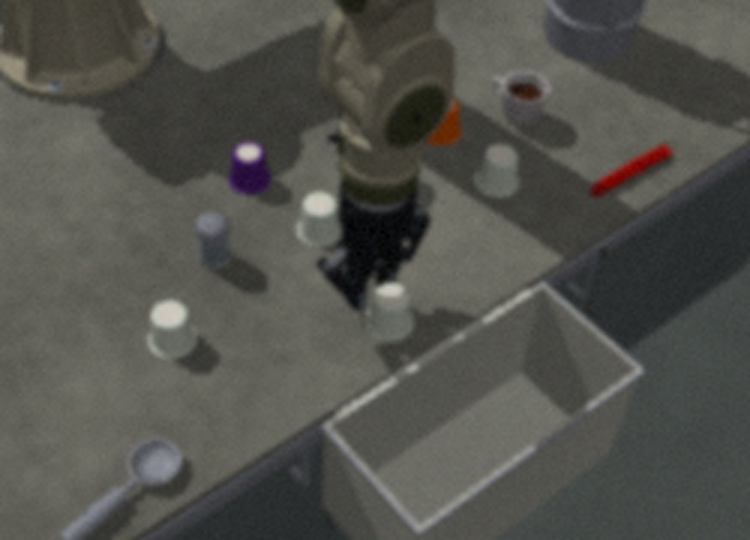

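Pod1 is upright in the fork at (390,312), and pod2 is untouched at (320,220). I'll continue over the edge, then lift.

```bash
python3 -m crank '{"travel":[[0.25,0,0],[0.5,0,0],[0.75,0,0],[1.0,0,0],[1.25,0,0]],"turn":[0,0,0,0,0]}'
python3 -m crank '{"travel":[[0.25,0,0],[0.5,0,0],[0.75,0,0],[1.0,0,0],[1.25,0,0]],"turn":[0,0,0,0,0]}'
python3 -m crank '{"travel":[[0.25,0,0],[0.5,0,0],[0.5,0,0],[0.5,0,0],[0.5,0,0]],"turn":[0,0,0,0,0]}'
python3 -m crank '{"travel":[[0,0,-0.8],[0,0,-1.6],[0,0,-2.4],[0,0,-2.4],[0,0,-2.4]],"turn":[0,0,0,0,0]}'
python3 - <<'E'
from workcell import *
import cv2
im=read_camera("scene")["image"][:,:,::-1]
cv2.imwrite("pics/scene3.png",cv2.resize(im[120:300,180:430],None,fx=3,fy=3,interpolation=cv2.INTER_CUBIC))
E
```

```text
clock: 3.12
tcp_pos: [0.6294, 0.0325, 0.0125]
orientation: [0.0, 1.0, -0.001, 0.0]
wrist_force: [0.3, 0.0, -0.2]
finger_gap: 0.0299
clock: 3.53
tcp_pos: [0.6795, 0.0324, 0.0125]
orientation: [0.0, 1.0, -0.001, 0.0]
wrist_force: [-0.6, -0.1, 0.1]
finger_gap: 0.03
clock: 3.95
tcp_pos: [0.6982, 0.0331, 0.0117]
orientation: [0.0, 1.0, -0.0, -0.0]
wrist_force: [0.2, -0.5, -0.1]
finger_gap: 0.0301
clock: 4.37
tcp_pos: [0.7001, 0.0336, 0.1107]
orientation: [0.0, 1.0, -0.0, 0.003]
wrist_force: [-0.5, 0.1, -0.5]
finger_gap: 0.0297
```

View pics/scene3.png

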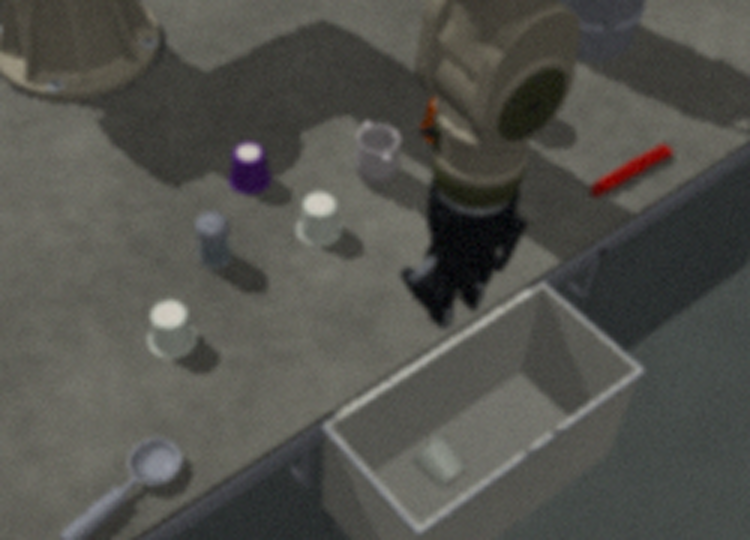

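Pod1 lies in the bin at (440,458), and all else is unmoved. Pod2 is next, via (0.403, 0.053).

```bash
python3 -m crank '{"travel":[[-0.9,-0.1,0],[-1.8,-0.3,0],[-2.7,-0.4,0],[-3.6,-0.5,0],[-3.7,-0.5,0]],"turn":[0,0,0,0,0]}'
python3 -m crank '{"travel":[[-0.9,0,0],[-1.8,0,0],[-2.7,0,0],[-3.5,0,0],[-3.72,0,0]],"turn":[0,0,0,0,0]}'
python3 -m crank '{"travel":[[0,0,0],[0,0,0.8],[0,0,1.6],[0,0,2.3],[0,0,2.5]],"turn":[0,0,0,0,0]}'
python3 -m crank '{"travel":[[0.2,0,0],[0.4,0,0],[0.6,0,0],[0.8,0,0],[1.0,0,0]],"turn":[0,0,0,0,0]}'
python3 - <<'E'
from workcell import *
import cv2
im=read_camera("scene")["image"][:,:,::-1]
cv2.imwrite("pics/scene4.png",cv2.resize(im[120:300,180:430],None,fx=3,fy=3,interpolation=cv2.INTER_CUBIC))
E
```

```text
clock: 4.83
tcp_pos: [0.5398, 0.0551, 0.1036]
orientation: [-0.0, 1.0, 0.001, -0.007]
wrist_force: [-0.7, -0.5, -1.3]
finger_gap: 0.0304
clock: 5.25
tcp_pos: [0.3943, 0.0544, 0.105]
orientation: [-0.0, 1.0, 0.0, -0.004]
wrist_force: [-1.2, 1.1, 0.1]
finger_gap: 0.0299
clock: 5.67
tcp_pos: [0.4002, 0.0539, 0.0037]
orientation: [-0.0, 1.0, -0.0, -0.003]
wrist_force: [-1.1, -0.0, 0.3]
finger_gap: 0.0298
clock: 6.08
tcp_pos: [0.4448, 0.0538, 0.0086]
orientation: [0.0, 1.0, -0.0, 0.002]
wrist_force: [-0.6, -0.2, 0.3]
finger_gap: 0.0297
```

View pics/scene4.png

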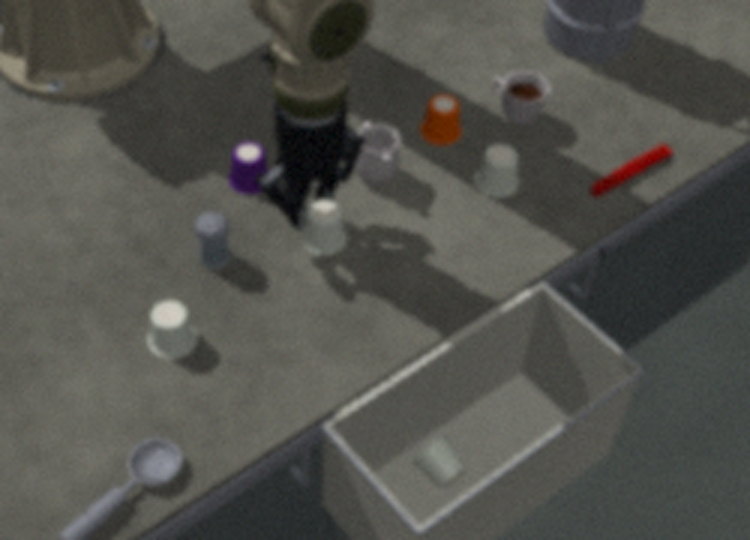

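Pod2 sits upright in the fork at (325,228), and its neighbours are untouched. I'll push it over, lift, and check the joints.

```bash
for i in 1; do
python3 -m crank '{"travel":[[0.28,0,0],[0.56,0,0],[0.84,0,0],[1.12,0,0],[1.4,0,0]],"turn":[0,0,0,0,0]}'
python3 -m crank '{"travel":[[0.28,0,0],[0.56,0,0],[0.84,0,0],[1.12,0,0],[1.4,0,0]],"turn":[0,0,0,0,0]}'
python3 -m crank '{"travel":[[0.28,0,0],[0.56,0,0],[0.84,0,0],[1.12,0,0],[1.4,0,0]],"turn":[0,0,0,0,0]}'
python3 -m crank '{"travel":[[0.28,0,0],[0.56,0,0],[0.84,0,0],[1.12,0,0],[1.4,0,0]],"turn":[0,0,0,0,0]}'
python3 -m crank '{"travel":[[0.25,0,0],[0.5,0,0],[0.8,0,0],[0.8,0,0],[0.8,0,0]],"turn":[0,0,0,0,0]}'
python3 -m crank '{"travel":[[0,0,-0.8],[0,0,-1.6],[0,0,-2.5],[0,0,-2.5],[0,0,-2.5]],"turn":[0,0,0,0,0]}'
done | grep -E "clock|tcp|force"
python3 - <<'E'
from workcell import *
import cv2
print(get_state()["joint_pos"])
im=read_camera("scene")["image"][:,:,::-1]
cv2.imwrite("pics/scene5.png",cv2.resize(im[120:300,180:430],None,fx=3,fy=3,interpolation=cv2.INTER_CUBIC))
E
```

```text
clock: 6.55
tcp_pos: [0.4993, 0.0538, 0.0079]
wrist_force: [0.2, 1.2, -0.4]
clock: 6.97
tcp_pos: [0.5552, 0.0539, 0.0079]
wrist_force: [-0.2, -0.3, -0.3]
clock: 7.38
tcp_pos: [0.6111, 0.0539, 0.0079]
wrist_force: [0.5, -0.0, -0.1]
clock: 7.8
tcp_pos: [0.6671, 0.0538, 0.0079]
wrist_force: [0.2, 0.1, -0.3]
clock: 8.22
tcp_pos: [0.6985, 0.0538, 0.0075]
wrist_force: [0.4, 0.8, 0.4]
clock: 8.63
tcp_pos: [0.6996, 0.0538, 0.111]
wrist_force: [-0.2, -1.2, 0.2]
[-3.73915218e-02  6.06140026e-01  2.07774551e-01  1.16637921e+00
 -1.31201508e-04  3.10429491e+00]
```

View pics/scene5.png

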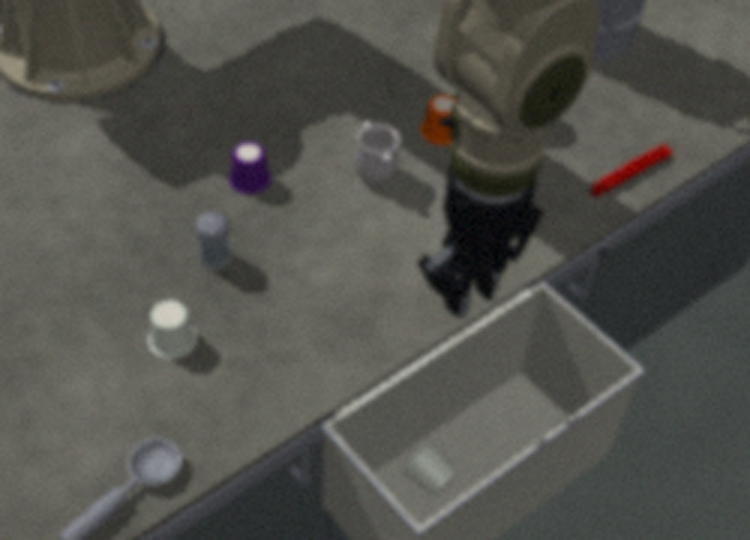

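Pod2 has left the counter. One capsule shows in the bin at (430,468), shifted by the second, which is probably hidden behind the wall; I'll confirm from above. Joint 6 is near +π, so I do pod4 now (turn −0.58) and pod3 last with a half turn.

```bash
python3 -m crank '{"travel":[[-0.65,0.6,0],[-1.3,1.2,0],[-1.95,1.8,0],[-2.6,2.45,0],[-3.2,3.05,0]],"turn":[-0.12,-0.24,-0.36,-0.48,-0.58]}'
python3 -m crank '{"travel":[[-0.9,0.15,0],[-1.8,0.3,0],[-2.7,0.45,0],[-3.6,0.6,0],[-4.4,0.75,0]],"turn":[0,0,0,0,0]}'
python3 - <<'E'
from workcell import *
from h import *
im=read_camera("top")["image"][:,:,::-1]
s=get_state();print(s["tcp_pos"],s["orientation"])
cv2.imwrite("pics/top6.png",cv2.resize(im[125:300,110:400],None,fx=2.7,fy=2.7,interpolation=cv2.INTER_CUBIC))
E
```

```text
clock: 9.1
tcp_pos: [0.5665, -0.0685, 0.1052]
orientation: [-0.001, 0.957, 0.289, -0.002]
wrist_force: [0.6, -0.9, 0.2]
finger_gap: 0.0298
clock: 9.52
tcp_pos: [0.4357, -0.1894, 0.1056]
orientation: [-0.001, 0.958, 0.286, -0.001]
wrist_force: [0.4, -1.6, 0.8]
finger_gap: 0.0301
[ 0.43232329 -0.19220893  0.10540586] [-0.00101785  0.9588046   0.28404594 -0.00325835]
```

View pics/top6.png

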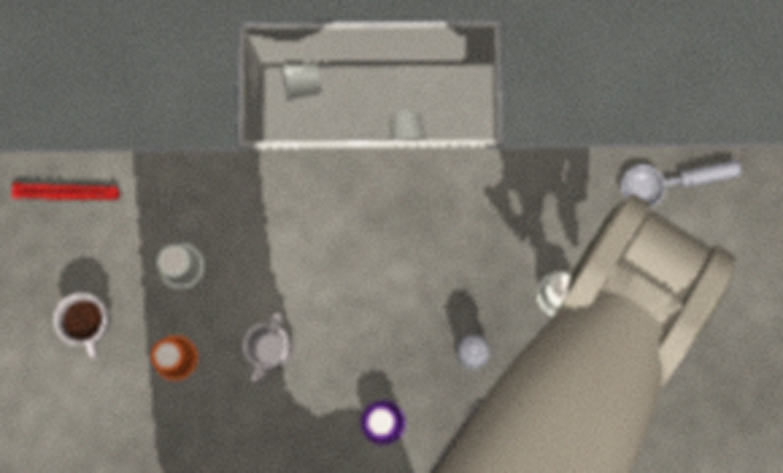

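Both capsules are in the bin, at (300,80) and (407,125). Nothing else has moved and pod4 is at (557,292) beside the arm. Descend and push it.

```bash
for i in 1; do
python3 -m crank '{"travel":[[0,0,0.6],[0,0,1.3],[0,0,1.9],[0,0,2.3],[0,0,2.4]],"turn":[0,0,0,0,0]}'
python3 -m crank '{"travel":[[0.28,0,0],[0.56,0,0],[0.84,0,0],[1.12,0,0],[1.4,0,0]],"turn":[0,0,0,0,0]}'
python3 -m crank '{"travel":[[0.28,0,0],[0.56,0,0],[0.84,0,0],[1.12,0,0],[1.4,0,0]],"turn":[0,0,0,0,0]}'
done | grep -E "clock|tcp|force"
python3 - <<'E'
from workcell import *
import cv2
im=read_camera("scene")["image"][:,:,::-1]
cv2.imwrite("pics/scene7.png",cv2.resize(im[120:300,180:430],None,fx=3,fy=3,interpolation=cv2.INTER_CUBIC))
E
```

```text
clock: 9.98
tcp_pos: [0.4354, -0.1873, 0.0074]
wrist_force: [-1.2, -0.2, 0.1]
clock: 10.4
tcp_pos: [0.4883, -0.1584, 0.0123]
wrist_force: [-0.4, 0.2, 0.6]
clock: 10.82
tcp_pos: [0.5339, -0.1276, 0.0113]
wrist_force: [0.2, 0.1, 0.7]
```

View pics/scene7.png

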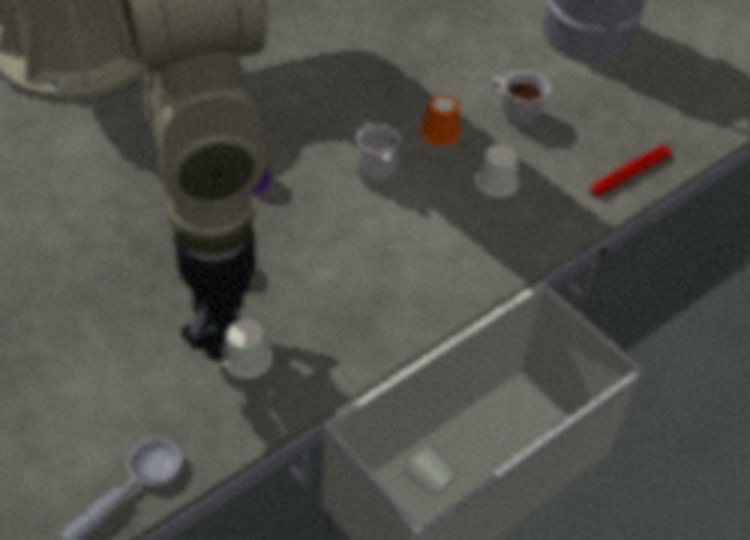

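Pod4 is upright in the fork at (245,348). I'll veer slightly left for more margin to the bin's side wall and push on.

```bash
for i in 1; do
python3 -m crank '{"travel":[[0.28,-0.06,0],[0.56,-0.12,0],[0.84,-0.18,0],[1.12,-0.24,0],[1.4,-0.3,0]],"turn":[0,0,0,0,0]}'
python3 -m crank '{"travel":[[0.28,-0.06,0],[0.56,-0.12,0],[0.84,-0.18,0],[1.12,-0.24,0],[1.4,-0.3,0]],"turn":[0,0,0,0,0]}'
python3 -m crank '{"travel":[[0.28,0,0],[0.56,0,0],[0.84,0,0],[1.12,0,0],[1.4,0,0]],"turn":[0,0,0,0,0]}'
python3 -m crank '{"travel":[[0.28,0,0],[0.56,0,0],[0.84,0,0],[1.12,0,0],[1.3,0,0]],"turn":[0,0,0,0,0]}'
python3 -m crank '{"travel":[[0,0,0],[0,0,-0.8],[0,0,-1.6],[0,0,-2.5],[0,0,-2.5]],"turn":[0,0,0,0,0]}'
done | grep -E "clock|tcp|force"
```

```text
clock: 11.28
tcp_pos: [0.5739, -0.0867, 0.0112]
wrist_force: [-0.2, -0.9, -0.6]
clock: 11.7
tcp_pos: [0.6143, -0.046, 0.0113]
wrist_force: [0.8, -0.4, 0.6]
clock: 12.12
tcp_pos: [0.6612, -0.0154, 0.0112]
wrist_force: [-0.6, -0.6, 0.4]
clock: 12.53
tcp_pos: [0.705, 0.0134, 0.0112]
wrist_force: [0.2, 0.8, 0.5]
clock: 12.95
tcp_pos: [0.7077, 0.0118, 0.1198]
wrist_force: [2.3, 0.7, 1.1]
```

```bash
python3 -m crank '{"travel":[[0,-0.9,0],[-0.1,-1.8,0],[-0.2,-2.7,0],[-0.3,-3.6,0],[-0.4,-4.5,0]],"turn":[-0.12,-0.24,-0.36,-0.48,-0.6]}' >/dev/null
python3 -m crank '{"travel":[[0,0,0],[0,0,0],[0,0,0],[0,0,0],[0,0,0]],"turn":[-0.12,-0.24,-0.36,-0.48,-0.6]}' > /dev/null
python3 -m crank '{"travel":[[0,0,0],[0,0,0],[0,0,0],[0,0,0],[0,0,0]],"turn":[-0.12,-0.24,-0.36,-0.48,-0.6]}'
cat >> h.py <<'E'
def rel(target):
    from workcell import get_state
    from scipy.spatial.transform import Rotation as Ro
    s=get_state();q=s["orientation"];R=Ro.from_quat([q[1],q[2],q[3],q[0]]).as_matrix()
    print("tcp",s["tcp_pos"].round(4) if hasattr(s["tcp_pos"],"round") else s["tcp_pos"],"toolx yaw",np.arctan2(R[1,0],R[0,0]).round(3),"rel units",(R.T@(np.array(target)-s["tcp_pos"])/.04).round(2),"j",np.round(s["joint_pos"],2),s["clock"])
E
python3 - <<'E'
from workcell import *
from h import *
read_camera("top")
im=read_camera("top")["image"][:,:,::-1];cv2.imwrite("raw_top7.png",im)
rel([.484,.300,.10])
E
```

```text
clock: 14.2
tcp_pos: [0.5915, 0.1538, 0.1112]
orientation: [-0.0, 0.369, 0.929, -0.0]
wrist_force: [-0.4, 0.8, -0.5]
finger_gap: 0.0303
tcp [0.5915 0.1539 0.1112] toolx yaw 2.38 rel units [4.47 0.79 0.28] j [ 0.12  0.44 -0.07  1.06 -0.    0.89] 14.3
```

```bash
python3 -m crank '{"travel":[[0.9,0.15,0],[1.8,0.3,0],[2.7,0.45,0],[3.6,0.6,0],[4.45,0.8,0]],"turn":[0,0,0,0,0]}' >/dev/null
python3 -m crank '{"travel":[[0,0,0],[0,0,0]],"turn":[0,0]}'
python3 - <<'E'
from workcell import *
from h import *
im=read_camera("scene")["image"][:,:,::-1]
cv2.imwrite("pics/scene8.png",cv2.resize(im[110:300,180:430],None,fx=3,fy=3,interpolation=cv2.INTER_CUBIC))
rel([.485,.301,.01])
E
```

```text
clock: 14.88
tcp_pos: [0.4838, 0.3014, 0.1114]
orientation: [0.0, 0.371, 0.928, -0.0]
wrist_force: [-0.2, -0.2, 0.6]
finger_gap: 0.0302
tcp [0.4848 0.3005 0.1114] toolx yaw 2.379 rel units [0.01 0.01 2.53] j [ 0.41  0.37 -0.18  1.02 -0.    1.18] 14.9333
```

View pics/scene8.png

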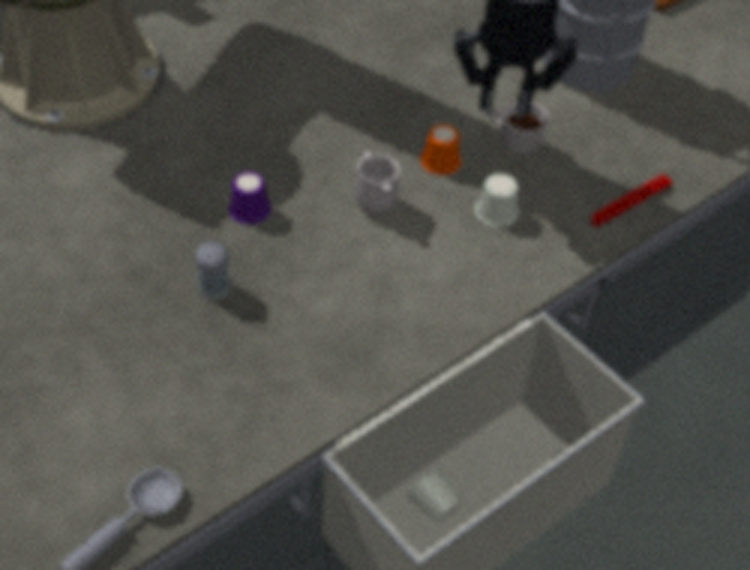

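The fork stands behind pod3 (pod (498,198), orange (442,148), cup (525,125)), with clearance to descend. Eleven pictures are viewed, so the last is kept for the final check; in between I check numerically.

```bash
for i in 1; do
python3 -m crank '{"travel":[[0,0,0.6],[0,0,1.2],[0,0,1.8],[0,0,2.3],[0,0,2.4]],"turn":[0,0,0,0,0]}'
python3 -m crank '{"travel":[[-0.28,0,0],[-0.56,0,0],[-0.84,0,0],[-1.12,0,0],[-1.4,0,0]],"turn":[0,0,0,0,0]}'
python3 -m crank '{"travel":[[-0.28,0,0],[-0.56,0,0],[-0.84,0,0],[-1.12,0,0],[-1.4,0,0]],"turn":[0,0,0,0,0]}'
done | grep -E "clock|tcp|force"
python3 - <<'E'
from workcell import *
from h import *
im=read_camera("scene")["image"][:,:,::-1];rel([.70,.096,.015])
p=np.array(get_state()["tcp_pos"])+.027*np.array([.723,-.69,0]);p[2]=.044
u=px("scene",p);print("pred pod",p.round(3),u.round(0))
h=cv2.cvtColor(im,cv2.COLOR_BGR2HSV);m=((h[...,1]<45)&(h[...,2]>150)).astype(np.uint8)
n,_,st,c=cv2.connectedComponentsWithStats(m)
for i in range(1,n):
    if st[i,4]>15 and np.hypot(*(c[i]-u))<60:print(c[i].round(0),st[i,4],ray("scene",c[i],.044).round(3))
E
```

```text
clock: 15.35
tcp_pos: [0.4837, 0.2976, 0.0117]
wrist_force: [0.3, -0.8, -0.4]
clock: 15.77
tcp_pos: [0.528, 0.2605, 0.0167]
wrist_force: [0.4, -0.4, 0.0]
clock: 16.18
tcp_pos: [0.5669, 0.222, 0.0153]
wrist_force: [-0.2, -0.1, 1.0]
tcp [0.5688 0.2207 0.0154] toolx yaw 2.378 rel units [-4.52  0.02  0.02] j [ 0.24  0.52 -0.19  0.85 -0.    1.  ] 16.2333
pred pod [0.588 0.202 0.044] [344. 191.]
[341. 226.] 19 [0.692 0.093 0.044]
```

```bash
python3 - <<'E'
from workcell import *
from h import *
im=read_camera("scene")["image"][:,:,::-1]
u=px("scene",[.588,.202,.044]).astype(int);g=cv2.GaussianBlur(cv2.cvtColor(im,cv2.COLOR_BGR2GRAY),(3,3),0)
print(u);print(g[u[1]-20:u[1]+24:3,u[0]-24:u[0]+24:3])
E
```

```text
[344 190]
[[102 104  91  37  33  29  14  11  12  11  11  13   8  15  36  39]
 [103 102  87  24  26  80  40  12  11  15  11  12  16  33  30  22]
 [108 107 101  51  14  67  49  12  17  17  13  15  46  30  22  18]
 [ 98 106 105  82  18  20  16  23  86  83  39  21  33  11  13  43]
 [ 68  81 105 106  52  30  15  61 102 106  54  11  15  13  39  61]
 [ 68  69 106 110 106  85  31  81 103  99  42  34  66  63  63  62]
 [ 71  87 109 109 109  85  45 106 136 112  51  70 106 102  94  80]
 [ 86  99 112 111 111 102  84 122 128 123  91  92 110 104 101 103]
 [112 112 111 111 110 110 120 112 119 120 106  98 100 101 103 104]
 [111 111 113 112 113 123 130 104 102 104  95  67  68  92 105 106]
 [111 114 115 110 107 128 126 100 102 104  89  63  63  64  73  83]
 [109 111 111 110 104 107 128 113 105 102  78  63  63  64  63  64]
 [108 105 107 106 104 107 106 110  98  77  66  63  64  66  65  63]
 [109 107 107 109 107 107 107 105 107 103  81  64  68  69  62  63]
 [109 107 107 105 105 105 105 104 105 105 103  97  98  84  69  65]]
```

A capsule-like shape (bright top, body and rim) is at the predicted pixel (346,190), so pod3 is in the fork. Finish the push, lift and retreat.

```bash
for i in 1; do
python3 -m crank '{"travel":[[-0.28,0,0],[-0.56,0,0],[-0.84,0,0],[-1.12,0,0],[-1.4,0,0]],"turn":[0,0,0,0,0]}'
python3 -m crank '{"travel":[[-0.28,0,0],[-0.56,0,0],[-0.84,0,0],[-1.12,0,0],[-1.4,0,0]],"turn":[0,0,0,0,0]}'
python3 -m crank '{"travel":[[-0.28,0,0],[-0.56,0,0],[-0.84,0,0],[-1.12,0,0],[-1.4,0,0]],"turn":[0,0,0,0,0]}'
python3 -m crank '{"travel":[[-0.25,0,0],[-0.4,0,0],[-0.4,0,0],[-0.4,0,0]],"turn":[0,0,0,0]}'
python3 -m crank '{"travel":[[0,0,-0.8],[0,0,-1.6],[0,0,-2.5],[0,0,-3.4],[0,0,-4]],"turn":[0,0,0,0,0]}'
python3 -m crank '{"travel":[[0.9,0,0],[1.8,0,0],[2.7,0,0],[3.6,0,0],[3.6,0,0]],"turn":[0,0,0,0,0]}'
done | grep -E "clock|tcp|force"
python3 - <<'E'
from workcell import *
from h import *
a=read_camera("top")["image"][:,:,::-1];b=read_camera("scene")["image"][:,:,::-1]
A=cv2.resize(a[125:300,90:430],(780,401),interpolation=cv2.INTER_CUBIC)
B=cv2.resize(b[200:300,200:410],(416,198),interpolation=cv2.INTER_CUBIC);C=cv2.resize(b[130:230,220:412],(364,198))
cv2.imwrite("pics/final.png",np.vstack([A,np.hstack([B,C])]))
E
```

```text
clock: 16.7
tcp_pos: [0.6076, 0.1834, 0.0153]
wrist_force: [1.3, -0.9, 0.6]
clock: 17.12
tcp_pos: [0.648, 0.1447, 0.0152]
wrist_force: [-0.0, -0.0, -0.1]
clock: 17.53
tcp_pos: [0.6885, 0.1061, 0.0152]
wrist_force: [0.8, -0.4, -0.9]
clock: 17.87
tcp_pos: [0.6993, 0.0956, 0.0151]
wrist_force: [-0.9, 1.2, -0.7]
clock: 18.28
tcp_pos: [0.6996, 0.0966, 0.1795]
wrist_force: [1.2, -0.1, 0.8]
clock: 18.7
tcp_pos: [0.5891, 0.1998, 0.1757]
wrist_force: [-0.2, -1.1, -0.9]
```

View pics/final.png

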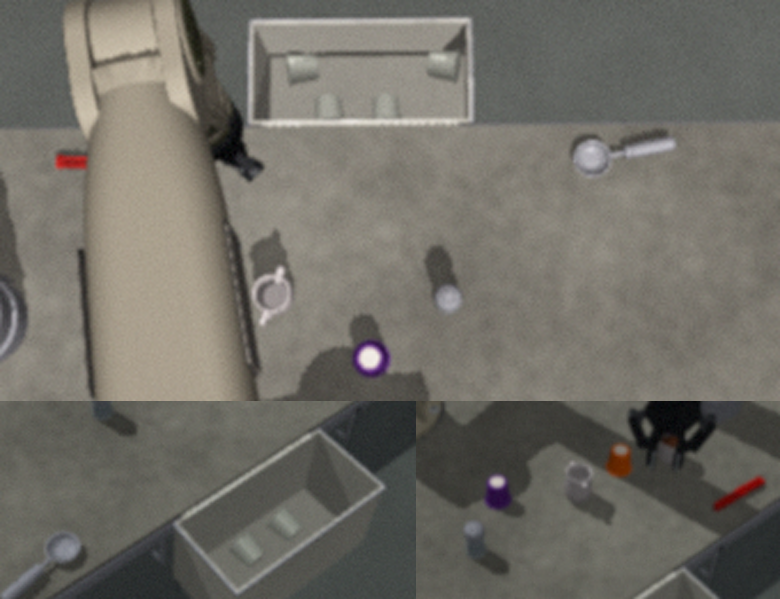

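All four capsules lie in the bin: (302,68), (328,105), (385,105) and (445,65). The bystanders appear in place. One numeric check against the first picture, then hand in.

```bash
python3 -m crank '{"travel":[[0,0,0],[0,0,0],[0,0,0],[0,0,0],[0,0,0]],"turn":[0,0,0,0,0]}' | grep -E "clock|force"
python3 - <<'E'
from workcell import *
from h import *
b0=cv2.imread("raw_scene0.png");b=np.ascontiguousarray(read_camera("scene")["image"][:,:,::-1])
for n,X,r in[("purple",[.342,.038,.02],20),("orange",[.416,.272,.02],16),("creamer",[.427,.165,.03],18),("shaker",[.419,-.062,.03],16),("clip",[.61,.406,.006],22),("spoon",[.62,-.31,.005],30),("cup",[.457,.373,.025],16),("jar",[.438,-.589,.06],30),("tins",[.391,.53,.11],35)]:
    u=px("scene",X).astype(int);y,x=max(u[1]-r,0),max(u[0]-r,0)
    e=[np.float32(cv2.Canny(cv2.GaussianBlur(i,(3,3),0),40,100)) if 0 else np.float32(cv2.cvtColor(i,cv2.COLOR_BGR2HSV)[...,1]) for i in(b0,b)]
    t=e[0][y:y+2*r,x:x+2*r];m=cv2.matchTemplate(e[1][max(y-6,0):y+2*r+6,max(x-6,0):x+2*r+6],t,cv2.TM_CCOEFF_NORMED)
    _,v,_,l=cv2.minMaxLoc(m);print(n,"shift px",l[0]-min(x,6),l[1]-min(y,6),"score",round(v,2))
print(hand_in())
E
```

```text
clock: 19.22
wrist_force: [-0.8, -0.2, 0.3]
purple shift px 0 0 score 0.98
orange shift px 0 0 score 0.98
creamer shift px 0 0 score 0.94
shaker shift px 0 0 score 0.95
clip shift px 0 0 score 0.99
spoon shift px 0 0 score 0.37
cup shift px 0 0 score 0.41
jar shift px 0 0 score 0.99
tins shift px 0 0 score 0.77
the job is handed in; nothing more can be done
None
```

I pushed all four white capsules over the counter edge into the bin with a 30 mm two-finger fork, in the order pod1, pod2, pod4, pod3, and handed the job in at about 19 s. The last top picture shows all four in the bin, and wrist force readings stayed within about 3 N.

In the scene camera, comparing the first picture with the last gave 0 px shift for every bystander. The match was weak for two of them: the spoon (0.37, low contrast) and the cup (0.41, partly hidden by the gripper). The spoon looks unmoved in the pictures. The cup could not be seen clearly at the end; the fork's planned path kept about 40 mm or more from it. No checks failed.

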